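Roll a polished mill roll home along its track with a paddle

ROBOT

A 6-joint arm with a two-finger parallel gripper is mounted at the origin on the work surface. World frame = base frame: x ahead of the robot, y to its left, z up, the work surface at z = 0. Lengths are in mm, angles in rad, forces in N, time in s.
With the tool pointing down it reaches from about 325 to 775 mm from the base axis. Payload 5.5 kg.
Tool frame: the origin (TCP) lies on the centre line of the jaws, within the pads' length; the fingertips stand 14 mm ahead of it and the grasp point (between the pads) lies 5 mm behind it; z points along the fingers, y is the line along which they close (so a half turn about z gives the same grasp; the last joint's range is limited). The gripper opens to 88 mm and grips with 3 to 60 N. Pads are 20 mm wide; open, the fingers measure 115 mm over their backs; the gripper's body (75 mm by 178 mm) begins 61 mm behind the grasp point.
Start: joints at [-1.162, 0.091, 1.231, -0, 1.82, -0.057], TCP at [269.485, -536.092, 236.631] pointing down, gripper open.
Joint ranges: [-2.87, 2.87], [-0.86, 2.18], [0.17, 2.46], [-1.51, 4.65], [0.06, 2.69], [-2.65, 2.65]. Speed limits (rad/s): [2.57, 2.57, 3.01, 3.14, 3.14, 3.14].

INTERFACE

Orientations are given as a 3x3 rotation matrix whose columns are the frame's x, y, z axes.
In Python, from rig import env, vision gives the robot as it stands. The module is installed in compiled form; this text tells all that it offers.
- The arm moves only by the shell command python3 -m handwheel 'ROWS' [FORCE]. ROWS is a JSON list of rows, 1 to 12 of them, each of 7 numbers: dx, dy, dz in mm, then a rotation vector rx, ry, rz in rad, then the finger opening in mm; each row shifts and turns the commanded pose from where the row before left it, along the tool's axes as they then stand; what a row does not reach is not made up. A row lasts 1/12 s, in which the tool goes at most 41.7 mm and 0.125 rad, less where a joint would pass 70% of its speed; a pose out of reach is approached as far as the arm can. The fingers move at their own pace and stop on an object; FORCE is the grip in N (left out, the last holds). Time passes only in rows, so rows that do not move let the fingers close. It prints the time, the measured TCP pose, the force, the opening and the grip force at its end.
- env.read_state(): the state, without advancing time (a new reading comes with each control period).
- vision.get_image(name): name is "scene" or "top" or "wrist"; returns a dict with "pixels" (480x640x3 uint8, blue, green, red), "depth" (480x640 float32, mm along the optical axis (not along the pixel's ray), 0 where there is no reading), "K" (3x3 intrinsics, pixels), "cam_to_world" (4x4, takes a point from camera to world coordinates). Camera axes: x right, y down, z forward; pixel columns grow to the right and rows downward; lengths in mm; the calibration is good to about 2 mm. A picture is of the moment at which its call begins.
- env.hand_in(): hands the job in; it is judged then, once.
The state is a dict: "time": time; "qpos": joint angles; "joint_velocities": joint speeds; "joint_torque": joint torques, N m; "tcp_pos": TCP position; "tcp_rot": TCP orientation; "wrist_force": force on the tool from outside, world axes, zero at the start; "ft_torque": the same for the moment, N m; "width": finger opening in mm; "gripper_force": force on a finger pad.
Only numpy, scipy, OpenCV 4.12 (cv2) and the standard library are available. Lean on these libraries where they do the work, as an engineer would, in place of code of your own. Each camera call takes 0.05 s, during which the arm holds its last target. There are 200 camera calls.

TASK

Take the paddle out of its stand and, touching the polished steel roll with nothing but the paddle, gently roll it along its track into the sliding buffer and on until the buffer comes up hard at the end of its travel; keep it pressed there with about 10 N (never over 15 N) for one second. Then stand the paddle back in the slot of its stand, leaving the roll against the buffer and everything else on the bench where it was.

Things in the scene. Friction and masses are not known exactly. Their poses are not given: they have to be found in the camera images.
- track: Dark wooden track, 92 mm wide, fixed. Origin: underside, on its centre line; +y runs along it to the buffer, z up. Level grey floor 24 mm above the origin, 66 mm wide, from y -160 mm (open end) to the buffer; brass side rails 12 mm above the floor. Wooden buffer housing at the far end, from y about 128 mm on, 80 mm above the bench.
- roll: Polished steel roll (cylinder), diameter 36 mm, 60 mm long, about 0.44 kg, lying across the track on its floor; origin at its centre (42 mm above the bench), x along its axis (y and z turn as it rolls). Starts 50 to 100 mm on the -y side of the track's origin, clear of the buffer. It stays where it is left.
- buffer: Sliding buffer on two rods, red head 56 mm wide, 34 mm high, blue felt face. Origin: centre of its front (-y) face, 46 mm above the bench; track's axes. It slides 9 to 25 mm in +y from its start to a hard end hidden in the housing. It slides at 2.5 N (3 to 6 N at the paddle, with the roll's drag), has no spring, and stays where left; force climbs at the hard end.
- stand: Fixed dark wooden stand block 84 x 60 x 34 mm high; origin at the centre of its underside, z up. Slot in the middle of its top, 50 mm along its x, 18 mm along its y, 30 mm deep (slot floor 4 mm above the bench).
- paddle: Paddle, 115 mm high, 0.11 kg, upright in the stand's slot, axes along the stand's. Origin: centre of the blade's foot, z up. Orange blade 44 mm (x) by 12 mm (y), z 0 to 72 mm, flat pushing faces to -y and +y; pale wooden handle block 40 mm (x) by 24 mm (y), z 70 to 115 mm: grip it across the 24 mm.
- pot: Bystander: copper pot of hand tools, 72 mm wide, 121 mm high; origin under its centre.
- tin: Bystander: yellow tin, 66 mm wide, 20 mm high; origin under its centre.
- loupe: Bystander: dark eyepiece loupe, 32 mm wide, 32 mm high; origin under its centre.
- brass_ring: Bystander: brass ring, 26 mm wide, 6 mm high; origin under its centre.
- graver: Bystander: screwdriver-like graver 150 mm long, lying on the bench on the robot's side of the track; origin under its middle.
Things that resemble listed ones, but are neither listed nor needed, are in the scene too. Leave any red look-alike of the roll alone. What is shaped like the paddle but turquoise is not meant.

How it is judged:
By the outcome, as a careful person would: the job done as asked, in the order asked, and still so for the second after the job is handed in, with the robot touching nothing.
It also fails if it takes over 72 s, if anything falls off the work surface, if the arm or the gripper's body presses on something with over 40 N, if the wrist force passes 120 N, or if a joint passes its speed limit or range.

## Working session

There is one attempt and no reset: what is moved stays moved. The work goes in short steps, Python scripts to look and compute and a shell command to move; the robot and the scene stay as the last step left them, time stands still between calls to the robot, and variables do not carry over. Pictures are saved under pics/ and viewed, at most 13 in all, crops included, and the job is handed in when it is done.

```bash
mkdir -p pics; python3 - <<'E'
from rig import env, vision
import cv2,numpy as np,pickle
D={}
for n in("top","scene"):
    d=vision.get_image(n);D[n]=d;cv2.imwrite(f"pics/{n}0.png",d["pixels"])
    print(n,d["K"].round(1).tolist(),d["cam_to_world"].round(3).tolist())
pickle.dump(D,open("im0.pkl","wb"))
s=env.read_state();print({k:np.round(v,3).tolist() for k,v in s.items()})
E
```

```text
top [[575.0, 0.0, 332.5], [0.0, 575.0, 236.2], [0.0, 0.0, 1.0]] [[0.014, -0.99, 0.14, 388.196], [-1.0, -0.013, 0.003, 13.0], [-0.001, -0.14, -0.99, 1453.701], [0.0, 0.0, 0.0, 1.0]]
scene [[603.6, 0.0, 323.2], [0.0, 603.6, 239.3], [0.0, 0.0, 1.0]] [[-0.571, 0.676, -0.467, 1134.878], [0.821, 0.481, -0.307, 408.788], [0.017, -0.559, -0.829, 1096.908], [0.0, 0.0, 0.0, 1.0]]
{'time': 0.1, 'qpos': [-1.162, 0.092, 1.232, 0.0, 1.82, -0.057], 'joint_velocities': [0.003, -0.001, -0.002, 0.0, -0.001, 0.0], 'joint_torque': [0.001, -44.786, -40.757, 0.07, 0.028, -0.0], 'tcp_pos': [269.403, -535.838, 235.609], 'tcp_rot': [[0.893, 0.449, -0.001], [0.449, -0.893, 0.002], [0.0, -0.002, -1.0]], 'wrist_force': [0.192, 0.289, -0.703], 'ft_torque': [-0.009, -0.002, -0.039], 'gripper_force': 0.0, 'width': 87.664}
```

View pics/top0.png

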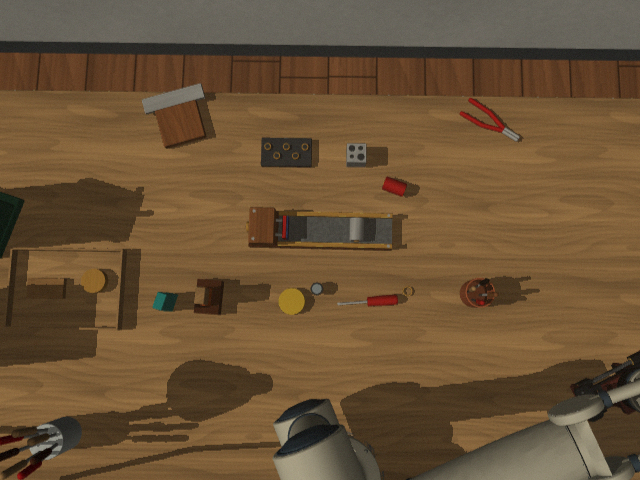

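View pics/scene0.png

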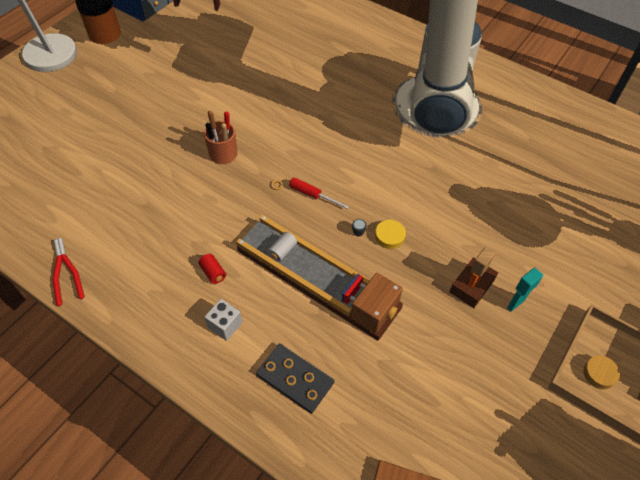

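Top view: paddle candidates are the pale/orange one in the dark stand at about (209,297) top and (478,275) scene, and the turquoise one at (165,301) top and (525,288) scene. The one in the stand fits, because it has an orange blade and a wooden handle. The roll is the grey cylinder at (357,229) on the track; the red look-alike is at (395,186). I'll confirm in one crop.

```bash
cat > h.py <<'E'
import numpy as np
def ray(d,u,v):
    K,T=d["K"],d["cam_to_world"]
    r=T[:3,:3]@np.linalg.inv(K)@np.array([u,v,1.]);return T[:3,3],r
def on(d,u,v,z):
    o,r=ray(d,u,v);return (o+r*(z-o[2])/r[2])
def pix(d,p):
    T=np.linalg.inv(d["cam_to_world"]);q=d["K"]@(T[:3,:3]@np.array(p,float)+T[:3,3]);return q[:2]/q[2]
def cloud(d):
    h,w=d["depth"].shape;v,u=np.mgrid[:h,:w]
    c=np.stack([u,v,np.ones_like(u)],-1)@np.linalg.inv(d["K"]).T*d["depth"][...,None]
    return c@d["cam_to_world"][:3,:3].T+d["cam_to_world"][:3,3]
E
python3 - <<'E'
import pickle,cv2,numpy as np
from h import *
D=pickle.load(open("im0.pkl","rb"))
a=cv2.resize(D["top"]["pixels"][190:330,140:410],None,fx=2.9,fy=2.9,interpolation=2)
b=cv2.resize(D["scene"]["pixels"][200:340,230:560],None,fx=2.37,fy=2.37*.55,interpolation=2)
b=cv2.resize(D["scene"]["pixels"][240:320,430:560],None,fx=2.3,fy=2.3,interpolation=2)
c=np.zeros((406+184,783,3),np.uint8);c[:406,:783]=a[:406,:783];c[406:,:b.shape[1]]=b[:184]
cv2.imwrite("pics/crop.png",c)
d=D["top"]
for n,u,v,z in[("stand",209,297,34),("tq",165,301,60),("roll",357,229,60),("housing",262,226,80),("openend",393,231,24)]:
    print(n,on(d,u,v,z).round())
P=cloud(d)
for n,u,v in[("stand",209,297),("roll",357,229),("hous",262,226),("bench",300,350)]: print(n,P[v,u].round())
E
```

```text
stand [433. 319.  34.]
tq [421. 419.  60.]
roll [603. -42.  60.]
housing [604. 188.  80.]
openend [ 605. -134.   24.]
stand [433. 318.  36.]
roll [604. -43.  58.]
hous [604. 188.  82.]
bench [306.  94.  -0.]
```

View pics/crop.png

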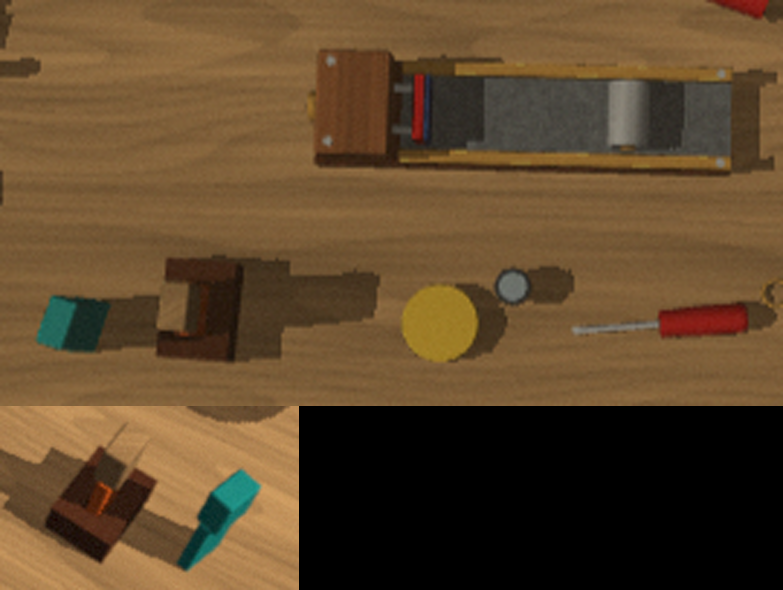

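The crop confirms it: a pale handle and orange blade stand in the dark stand, and the turquoise one is separate. Next I'll move above the stand.

```bash
R='[24,-32.5,-3,0,0,0,88]'
python3 -m handwheel '[[24,-32.5,-3,0,0,0,88],[24,-32.5,-3,0,0,0,88],[24,-32.5,-3,0,0,0,88],[24,-32.5,-3,0,0,0,88],[24,-32.5,-3,0,0,0,88],[24,-32.5,-3,0,0,0,88],[24,-32.5,-3,0,0,0,88],[24,-32.5,-3,0,0,0,88],[24,-32.5,-3,0,0,0,88],[24,-32.5,-3,0,0,0,88],[24,-32.5,-3,0,0,0,88],[24,-32.5,-3,0,0,0,88]]'
python3 -m handwheel '[[24,-32.5,-3,0,0,0,88],[24,-32.5,-3,0,0,0,88],[24,-32.5,-3,0,0,0,88],[24,-32.5,-3,0,0,0,88],[24,-32.5,-3,0,0,0,88],[24,-32.5,-3,0,0,0,88],[24,-32.5,-3,0,0,0,88],[24,-32.5,-3,0,0,0,88],[0,0,0,0,0,0.117,88],[0,0,0,0,0,0.117,88],[0,0,0,0,0,0.117,88],[0,0,0,0,0,0.117,88]]'
python3 -m handwheel '[[0,0,0,0,0,0,88],[0,0,0,0,0,0,88]]'
python3 - <<'E'
from rig import env, vision
import cv2,numpy as np,pickle
d=vision.get_image("wrist");pickle.dump(d,open("w1.pkl","wb"));cv2.imwrite("pics/w1.png",d["pixels"])
print(d["K"].round(1).tolist(),d["cam_to_world"].round(3).tolist());print(env.read_state()["qpos"])
E
```

```text
time: 1.1
tcp_pos: [351.2, -56.5, 272.6]
tcp_rot: [[0.894, 0.449, 0.0], [0.449, -0.894, -0.0], [0.0, 0.0, -1.0]]
wrist_force: [0.6, -0.2, 0.4]
width: 87.9
gripper_force: 0.0
time: 2.1
tcp_pos: [406.2, 260.7, 295.9]
tcp_rot: [[1.0, -0.007, -0.001], [-0.007, -1.0, -0.001], [-0.001, 0.001, -1.0]]
wrist_force: [-0.4, 1.0, -0.0]
width: 87.9
gripper_force: 0.0
time: 2.27
tcp_pos: [406.3, 260.2, 296.3]
tcp_rot: [[1.0, 0.001, -0.001], [0.001, -1.0, -0.0], [-0.001, 0.0, -1.0]]
wrist_force: [0.1, -1.0, -0.2]
width: 87.9
gripper_force: 0.0
[[423.2, 0.0, 324.1], [0.0, 423.2, 246.8], [0.0, 0.0, 1.0]] [[0.001, -0.967, -0.254, 474.805], [-1.0, -0.001, -0.001, 260.325], [0.0, 0.254, -0.967, 443.142], [0.0, 0.0, 0.0, 1.0]]
[ 4.98955833e-01 -2.01872155e-01  1.40647059e+00  6.21974761e-05
  1.93746569e+00  2.06831891e+00]
```

View pics/w1.png

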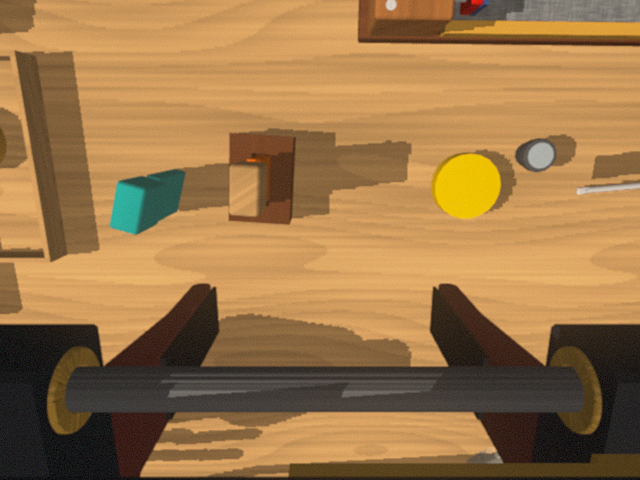

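The wrist view shows the stand around (262,178), with the pale handle at (247,188) and the orange blade at (258,158). The turquoise look-alike is at (150,203). I'll measure from depth slices and mask rectangles.

```bash
python3 - <<'E'
import pickle,cv2
from h import *
d=pickle.load(open("w1.pkl","rb"));P=cloud(d)
H=cv2.cvtColor(d["pixels"],cv2.COLOR_BGR2HSV)
def rect(lo,hi,box):
    x0,x1,y0,y1=box
    m=(P[...,2]>lo)&(P[...,2]<hi)&(d["depth"]>0);q=np.zeros_like(m);q[y0:y1,x0:x1]=m[y0:y1,x0:x1]
    p=P[q];r=cv2.minAreaRect(p[:,:2].astype(np.float32))
    print(len(p),p.mean(0).round(1),p.min(0).round(1),p.max(0).round(1),"rect",np.round(r[0],1),np.round(r[1],1),round(r[2],1))
b=(222,310,120,235)
rect(113,126,b); rect(29,39,b)
p=P[120:235,222:310].reshape(-1,3);print(np.histogram(p[:,2],range(-5,130,5)))
for v in range(160,222,8): print(v,P[v,225:300:5,2].round().astype(int))
E
```

```text
1590 [434.7 321.  117.5] [413.4 308.5 113.3] [454.5 334.9 120.1] rect [434.1 321.4] [24.3 40.1] 85.2
3265 [439.8 314.3  32.8] [390.1 289.3  29.1] [477.1 353.9  38.9] rect [434.  321.6] [60.3 84.1] 86.3
(array([4070,  394,   50,   59,   69,   73,   60, 3237,   20,    6,    9,
          8,    6,    7,    8,   27,   47,   50,   45,   41,   57,   52,
         57,   86, 1536,    2]), array([ -5,   0,   5,  10,  15,  20,  25,  30,  35,  40,  45,  50,  55,
        60,  65,  70,  75,  80,  85,  90,  95, 100, 105, 110, 115, 120,
       125]))
160 [ 0 33 32 33 34 75 76 75 49 10 32 32 33 34 -1]
168 [ -2 117 118 118 118 117 117 116  92  34  32  34  33  33  -1]
176 [ -2 117 117 119 118 120 119 115  89  32  33  33  33  32  -1]
184 [ -1 117 116 119 118 118 117 115  88  34  33  34  34  34  -1]
192 [ -2 116 118 119 118 119 119 114  86  33  33  33  32  33   0]
200 [ -1 117 119 120 118 118 118 443  84  34  31  33  34  34  -2]
208 [ -1 117 118 119 118 118 118 112  34  33  33 443  33  33  -1]
216 [ -1  32  32  34  32  33 114  32  33  34  34  33  33  27  -1]
```

The rectangles match the given sizes (24.3×40.1 and 60.3×84.1 mm). The centres agree at (434,321.5) and the yaw is about -0.07 rad. Moving over the handle.

```bash
python3 -m handwheel '[[14,-30.6,0,0,0,0,48],[13.8,-30.6,0,0,0,0,48],[0,0,0,0,0,0.072,48],[0,0,32,0,0,0,48],[0,0,32,0,0,0,48],[0,0,32,0,0,0,48],[0,0,0,0,0,0,48],[0,0,0,0,0,0,48],[0,0,0,0,0,0,48]]' 50
```

```text
time: 3.07
tcp_pos: [434.8, 321.6, 202.9]
tcp_rot: [[0.997, -0.073, 0.002], [-0.073, -0.997, 0.001], [0.002, -0.001, -1.0]]
wrist_force: [0.2, 0.2, 0.6]
width: 48.1
gripper_force: 0.0
```

```bash
python3 -m handwheel '[[0,0,30,0,0,0,48],[0,0,30,0,0,0,48],[0,0,30,0,0,0,48],[0,0,19,0,0,0,48],[0,0,0,0,0,0,48],[0,0,0,0,0,0,10],[0,0,0,0,0,0,10],[0,0,0,0,0,0,10],[0,0,0,0,0,0,10],[0,0,0,0,0,0,10]]' 50
python3 - <<'E'
import pickle,cv2
from h import *
from rig import env
D=pickle.load(open("im0.pkl","rb"));d=D["top"];P=cloud(d)
# track geometry from depth slices
def R(n,lo,hi,b):
    x0,x1,y0,y1=b;q=P[y0:y1,x0:x1].reshape(-1,3);q=q[(q[:,2]>lo)&(q[:,2]<hi)]
    r=cv2.minAreaRect(q[:,:2].astype(np.float32));print(n,len(q),q.mean(0).round(1),np.round(r[0],1),np.round(r[1],1),round(r[2],2))
R("housing",76,88,(240,290,195,260));R("roll",50,66,(340,375,208,250));R("head",50,70,(276,300,205,250));R("track",15,45,(285,400,195,265))
H=cv2.cvtColor(d["pixels"],cv2.COLOR_BGR2HSV)
s=d["pixels"][205:255,284:400]
m=cv2.inRange(H,(10,120,90),(30,255,255));m[:205]=0;m[255:]=0;m[:,:292]=0;m[:,396:]=0
n,l,st,c=cv2.connectedComponentsWithStats(m)
for i in range(1,n):
    if st[i,4]>25:
        v,u=np.nonzero(l==i);p=np.array([on(d,a,b,36)[:2] for a,b in zip(u,v)],np.float32)
        print("rail",st[i],cv2.fitLine(p,cv2.DIST_HUBER,0,.01,.01).ravel().round(3),p.min(0),p.max(0))
E
```

```text
time: 3.9
tcp_pos: [435.4, 322.0, 94.3]
tcp_rot: [[0.997, -0.074, 0.004], [-0.074, -0.997, 0.002], [0.003, -0.002, -1.0]]
wrist_force: [-0.0, -1.2, 7.7]
width: 23.6
gripper_force: 50.0
housing 843 [606.5 190.1  80.6] [607.1 190.3] [62.4 88.4] 89.37
roll 275 [604.  -40.7  57.3] [604.1 -41.5] [55.5 32.2] 0.26
head 157 [605.3 136.7  61.2] [605.8 142. ] [54.8 30.5] 1.5
track 3491 [603.8   4.9  27.7] [625.7  -7. ] [140.9 288.9] 0.93
rail [ 292  205  104   13 1172] [ 8.00000e-03  1.00000e+00  6.54214e+02 -1.63350e+01] [ 637.68536 -138.2372 ] [669.109   120.16179]
rail [292 241 104  14 977] [ 5.00000e-03  1.00000e+00  5.54314e+02 -5.39900e+00] [ 542.03864 -138.0662 ] [574.8108  117.90399]
```

Now lifting the paddle out.

```bash
python3 -m handwheel '[[0,0,-10,0,0,0,10],[0,0,-20,0,0,0,10],[0,0,-35,0,0,0,10],[0,0,-35,0,0,0,10],[0,0,-30,0,0,0,10],[0,0,-10,0,0,0,10],[0,0,0,0,0,-0.068,10],[0,0,0,0,0,0,10],[0,0,0,0,0,0,10]]'
python3 - <<'E'
from rig import env, vision
import cv2,numpy as np,pickle
from h import *
d=vision.get_image("wrist");pickle.dump(d,open("w2.pkl","wb"))
P=cloud(d);H=cv2.cvtColor(d["pixels"],cv2.COLOR_BGR2HSV)
t=vision.get_image("scene");pickle.dump(t,open("s2.pkl","wb"))
c=np.hstack([d["pixels"],cv2.resize(t["pixels"][200:340,400:560],(549,480))])
cv2.imwrite("pics/w2.png",cv2.resize(c,(800,323)))
E
```

```text
time: 4.65
tcp_pos: [434.0, 321.2, 230.4]
tcp_rot: [[1.0, -0.008, -0.002], [-0.008, -1.0, -0.001], [-0.002, 0.001, -1.0]]
wrist_force: [-0.2, -0.1, -1.0]
width: 24.0
gripper_force: 50.0
```

View pics/w2.png

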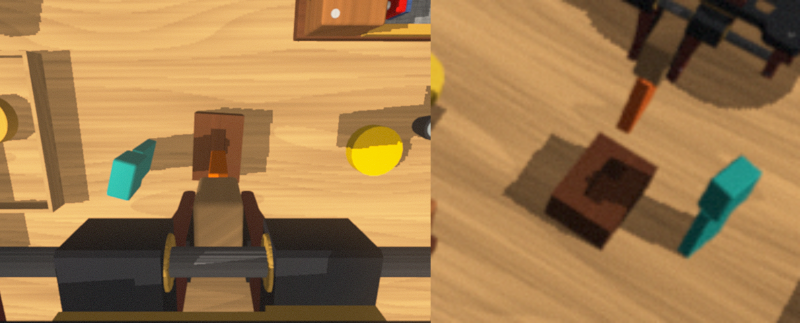

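The paddle is out: orange blade visible below the jaws, empty slot at about (610,185) in the scene crop, turquoise one untouched. Moving to behind the roll, well above the track.

```bash
python3 -m handwheel '[[10,25,0,0,0,0,10],[15,36,0,0,0,0,10],[15,36,0,0,0,0,10],[15,36,0,0,0,0,10],[15,36,0,0,0,0,10],[15,36,0,0,0,0,10],[15,36,0,0,0,0,10],[15,36,0,0,0,0,10],[15,36,0,0,0,0,10],[15,36,0,0,0,0,10],[15,36,0,0,0,0,10],[14,26,0,0,0,0,10]]'
python3 -m handwheel '[[0,0,0,0,0,0,10],[0,0,0,0,0,0,10]]'
python3 - <<'E'
from rig import env, vision
import cv2,numpy as np,pickle
from h import *
d=vision.get_image("wrist");pickle.dump(d,open("w3.pkl","wb"))
t=vision.get_image("top");pickle.dump(t,open("t3.pkl","wb"))
c=np.hstack([d["pixels"],cv2.resize(t["pixels"][190:270,240:420],(1080,480))])
cv2.imwrite("pics/w3.png",cv2.resize(c,(800,223)))
cv2.imwrite("pics/w3.png",d["pixels"])
E
```

```text
time: 5.75
tcp_pos: [605.8, -93.9, 230.1]
tcp_rot: [[1.0, -0.009, -0.002], [-0.009, -1.0, -0.0], [-0.002, 0.0, -1.0]]
wrist_force: [-0.3, 1.0, -1.2]
width: 23.9
gripper_force: 50.0
time: 5.92
tcp_pos: [605.6, -92.1, 229.5]
tcp_rot: [[1.0, -0.01, -0.003], [-0.01, -1.0, 0.001], [-0.004, -0.001, -1.0]]
wrist_force: [0.1, 0.5, -1.8]
width: 23.8
gripper_force: 50.0
```

View pics/w3.png

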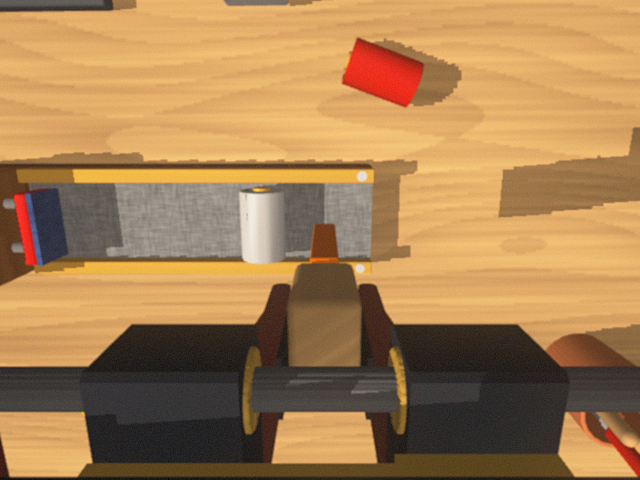

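The wrist view shows the roll at (262,225), the blue felt face at (48,225) and the rails at rows 176 and 267. The blade hangs at (323,245), behind the roll. The red look-alike at (383,72) is off the track. Measuring.

```bash
python3 - <<'E'
import pickle,cv2
from h import *
d=pickle.load(open("w3.pkl","rb"));P=cloud(d);H=cv2.cvtColor(d["pixels"],cv2.COLOR_BGR2HSV)
def st(n,m,box):
    x0,x1,y0,y1=box;k=np.zeros(m.shape,bool);k[y0:y1,x0:x1]=1;k&=(m>0)&(d["depth"]>0)
    p=P[k];print(n,len(p),p.mean(0).round(1),np.percentile(p,[3,97],axis=0).round(1).tolist());return k
Z=P[...,2]
k=st("roll",(Z>40)&(Z<64),(230,295,184,265));r=cv2.minAreaRect(P[k][:,:2].astype(np.float32));print(np.round(r[0],1),np.round(r[1],1),r[2])
blue=cv2.inRange(H,(100,80,30),(130,255,255));st("blue",blue,(0,80,180,270))
y=cv2.inRange(H,(15,130,120),(30,255,255))
for n,b in(("railfar",(80,345,160,190)),("railnear",(80,290,255,280))):
    k=st(n,y,b);v,u=np.nonzero(k);p=np.array([on(d,a,c,36)[:2] for a,c in zip(u,v)],np.float32)
    print(cv2.fitLine(p,cv2.DIST_HUBER,0,.01,.01).ravel().round(4))
st("blade",cv2.inRange(H,(4,150,60),(14,255,255)),(300,345,220,264))
# track open end
print(on(d,372,220,24))
E
```

```text
roll 3259 [606.9 -44.4  54.5] [[579.1, -59.6, 43.8], [632.8, -27.3, 59.2]]
[605.8 -42.7] [35.8 58.1] 89.61978149414062
blue 664 [607.8 127.7  55.9] [[581.8, 125.9, 33.3], [632.2, 130.6, 62.8]]
railfar 4931 [645.5  -1.2  27.4] [[638.1, -102.7, -2.0], [653.7, 100.1, 36.2]]
[ 9.900000e-03  1.000000e+00  6.456079e+02 -3.263100e+00]
railnear 3825 [560.6  32.3  23.5] [[544.1, -56.0, -2.2], [572.4, 120.5, 36.0]]
[9.900000e-03 1.000000e+00 5.649659e+02 2.692760e+01]
blade 952 [625.2 -92.  186.2] [[623.8, -97.3, 145.1], [626.1, -86.8, 211.1]]
[ 603.93456959 -132.53101478   24.        ]
```

Track direction is yaw -0.0099 and the tool is at -0.010, so it's aligned. Roll rear is at y -61, the felt face at 127.7. Lowering the blade to about 7 mm above the floor.

```bash
python3 -m handwheel '[[-0.5,0,20,0,0,0,10],[-0.5,0,30,0,0,0,10],[0,0,30,0,0,0,10],[0,0,20,0,0,0,10],[0,0,8,0,0,0,10],[0,0,0,0,0,0,10],[0,0,0,0,0,0,10]]'
python3 - <<'E'
from rig import env,vision
import pickle,cv2
from h import *
d=vision.get_image("wrist");P=cloud(d);H=cv2.cvtColor(d["pixels"],cv2.COLOR_BGR2HSV)
cv2.imwrite("pics/w4.png",d["pixels"])
print(env.read_state()["wrist_force"])
E
```

```text
time: 6.6
tcp_pos: [604.9, -89.7, 124.7]
tcp_rot: [[1.0, -0.005, 0.001], [-0.005, -1.0, -0.0], [0.001, 0.0, -1.0]]
wrist_force: [-0.3, -0.7, -0.3]
width: 23.6
gripper_force: 50.0
[ 0.41333313  0.69131417 -0.32494676]
```

View pics/w4.png

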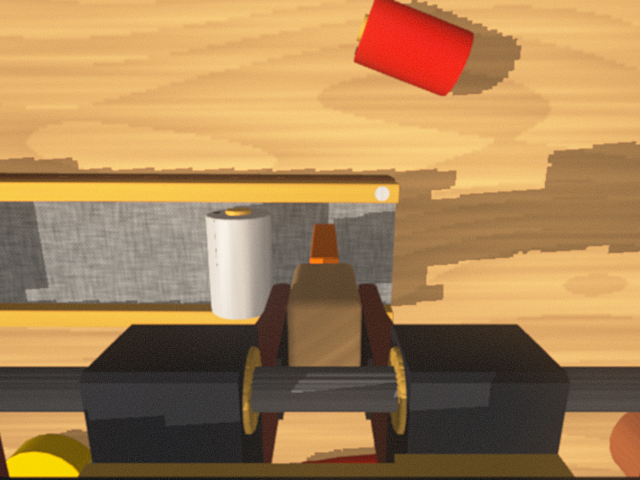

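The blade is inside the track between the rails at (323,245), about 20 mm behind the roll (240,262), and the red roll is clear. Advancing gently.

```bash
python3 -m handwheel '[[0,-4,3,0,0,0,10],[0,-5,0,0,0,0,10],[0,-5,0,0,0,0,10],[0,-4,0,0,0,0,10],[0,-2,0,0,0,0,10],[0,-2,0,0,0,0,10],[0,-2,0,0,0,0,10],[0,-3,0,0,0,0,10],[0,-4,0,0,0,0,10],[0,-4,0,0,0,0,10],[0,-4,0,0,0,0,10],[0,-4,0,0,0,0,10]]'
python3 -m handwheel '[[0,-4,0,0,0,0,10],[0,-4,0,0,0,0,10],[0,-4,0,0,0,0,10],[0,-4,0,0,0,0,10],[0,-4,0,0,0,0,10],[0,-4,0,0,0,0,10],[0,-4,0,0,0,0,10],[0,-4,0,0,0,0,10],[0,-4,0,0,0,0,10],[0,-4,0,0,0,0,10],[0,-4,0,0,0,0,10],[0,-4,0,0,0,0,10]]'
python3 - <<'E'
from rig import env,vision
import pickle,cv2
from h import *
d=vision.get_image("wrist");P=cloud(d)
cv2.imwrite("pics/w5.png",d["pixels"])
Z=P[...,2];k=(Z>40)&(Z<64)&(abs(P[...,0]-605)<32)&(P[...,1]>-70)&(P[...,1]<100);p=P[k]
print(len(p),np.percentile(p,[2,98],axis=0).round(1)); r=cv2.minAreaRect(p[:,:2].astype(np.float32));print(r)
E
```

```text
time: 7.65
tcp_pos: [605.0, -47.2, 120.6]
tcp_rot: [[1.0, -0.006, -0.0], [-0.006, -1.0, 0.0], [-0.0, -0.0, -1.0]]
wrist_force: [0.3, -0.3, -0.6]
width: 23.6
gripper_force: 50.0
time: 8.65
tcp_pos: [605.4, 0.7, 120.6]
tcp_rot: [[1.0, -0.006, 0.0], [-0.006, -1.0, 0.0], [0.0, -0.0, -1.0]]
wrist_force: [0.7, -0.3, -0.4]
width: 23.8
gripper_force: 50.0
4895 [[ 5.838e+02 -4.000e-01  4.300e+01]
 [ 6.338e+02  4.110e+01  5.950e+01]]
((612.8218383789062, 31.355030059814453), (40.70357894897461, 66.95568084716797), 49.35174560546875)
```

View pics/w5.png

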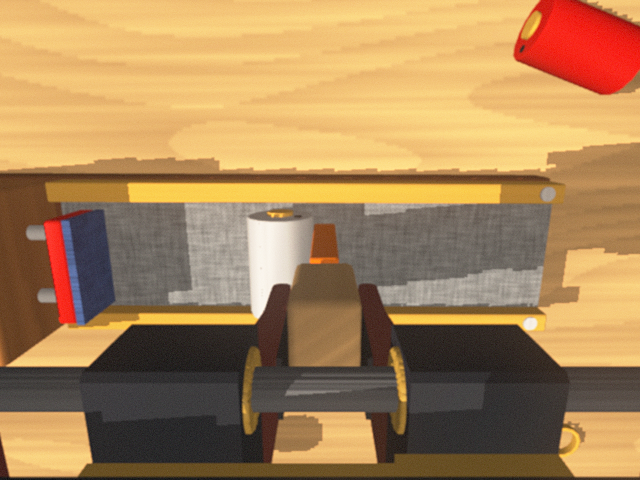

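The roll (280,265) rides against the blade (318,245) and is square in the track, with the buffer at (85,265) about 85 mm ahead. Continuing.

```bash
python3 -m handwheel '[[0,-4,0,0,0,0,10],[0,-4,0,0,0,0,10],[0,-4,0,0,0,0,10],[0,-4,0,0,0,0,10],[0,-4,0,0,0,0,10],[0,-4,0,0,0,0,10],[0,-4,0,0,0,0,10],[0,-4,0,0,0,0,10],[0,-4,0,0,0,0,10],[0,-4,0,0,0,0,10],[0,-4,0,0,0,0,10],[0,-4,0,0,0,0,10]]'
python3 -m handwheel '[[0,-4,0,0,0,0,10],[0,-4,0,0,0,0,10],[0,-4,0,0,0,0,10],[0,-4,0,0,0,0,10],[0,-3,0,0,0,0,10],[0,-2,0,0,0,0,10],[0,-2,0,0,0,0,10],[0,-2,0,0,0,0,10]]'
python3 -m handwheel '[[0,-1.5,0,0,0,0,10],[0,-1.5,0,0,0,0,10],[0,-1.5,0,0,0,0,10],[0,-1.5,0,0,0,0,10]]'
python3 -m handwheel '[[0,-1,0,0,0,0,10],[0,-1,0,0,0,0,10],[0,-1,0,0,0,0,10],[0,-1,0,0,0,0,10]]'
```

```text
time: 9.7
tcp_pos: [605.6, 48.7, 120.6]
tcp_rot: [[1.0, -0.006, -0.0], [-0.006, -1.0, 0.0], [-0.0, -0.0, -1.0]]
wrist_force: [-0.7, 0.4, -0.8]
width: 23.6
gripper_force: 50.0
time: 10.37
tcp_pos: [605.8, 73.4, 120.6]
tcp_rot: [[1.0, -0.006, -0.0], [-0.006, -1.0, -0.0], [-0.0, 0.0, -1.0]]
wrist_force: [0.3, -0.0, -1.3]
width: 23.9
gripper_force: 50.0
time: 10.7
tcp_pos: [605.9, 79.4, 120.7]
tcp_rot: [[1.0, -0.006, 0.0], [-0.006, -1.0, -0.0], [0.0, 0.0, -1.0]]
wrist_force: [0.1, 0.1, -2.1]
width: 23.9
gripper_force: 50.0
time: 11.03
tcp_pos: [605.9, 83.4, 120.6]
tcp_rot: [[1.0, -0.006, 0.0], [-0.006, -1.0, -0.0], [0.0, 0.0, -1.0]]
wrist_force: [0.4, -0.7, -1.5]
width: 23.6
gripper_force: 50.0
```

```bash
python3 -m handwheel '[[0,-1,0,0,0,0,10],[0,-1,0,0,0,0,10],[0,-1,0,0,0,0,10]]' | grep -E "pos|wrist"
python3 -m handwheel '[[0,-1,0,0,0,0,10],[0,-1,0,0,0,0,10],[0,-1,0,0,0,0,10]]'| grep -E "pos|wrist"
python3 -m handwheel '[[0,-1,0,0,0,0,10],[0,-1,0,0,0,0,10]]'| grep -E "pos|wrist"
```

```text
tcp_pos: [605.9, 85.5, 120.7]
wrist_force: [-0.6, -3.6, -1.3]
tcp_pos: [605.9, 88.9, 120.7]
wrist_force: [-0.2, -2.6, 0.1]
tcp_pos: [605.9, 91.2, 120.7]
wrist_force: [-0.2, -3.9, -0.1]
```

The buffer is sliding at about 3–4 N. From here I take fine steps.

```bash
python3 -m handwheel '[[0,-0.5,0,0,0,0,10],[0,-0.5,0,0,0,0,10]]' | grep -E "pos|wrist"
python3 -m handwheel '[[0,-0.5,0,0,0,0,10],[0,-0.5,0,0,0,0,10]]' | grep -E "pos|wrist"
python3 -m handwheel '[[0,-0.5,0,0,0,0,10]]' | grep -E "pos|wrist"
python3 -m handwheel '[[0,-0.5,0,0,0,0,10]]' | grep -E "pos|wrist"
python3 -m handwheel '[[0,-0.5,0,0,0,0,10]]' | grep -E "pos|wrist"
python3 -m handwheel '[[0,-0.5,0,0,0,0,10]]' | grep -E "pos|wrist"
```

```text
tcp_pos: [605.9, 92.3, 120.6]
wrist_force: [-0.5, -2.6, 0.3]
tcp_pos: [605.9, 93.3, 120.7]
wrist_force: [0.4, -3.7, -1.0]
tcp_pos: [605.9, 93.8, 120.6]
wrist_force: [-0.6, -4.1, 0.1]
tcp_pos: [605.9, 94.4, 120.6]
wrist_force: [-0.5, -3.1, 0.2]
tcp_pos: [605.9, 94.9, 120.7]
wrist_force: [0.2, -2.7, 0.4]
tcp_pos: [606.0, 95.3, 120.7]
wrist_force: [0.0, -3.7, 0.1]
```

```bash
python3 -m handwheel '[[0,-0.5,0,0,0,0,10]]' | grep -E "pos|wrist"
python3 -m handwheel '[[0,-0.5,0,0,0,0,10]]' | grep -E "pos|wrist"
python3 -m handwheel '[[0,-0.5,0,0,0,0,10]]' | grep -E "pos|wrist"
python3 -m handwheel '[[0,-0.5,0,0,0,0,10]]' | grep -E "pos|wrist"
```

```text
tcp_pos: [606.0, 95.9, 120.7]
wrist_force: [-1.2, -4.1, -0.8]
tcp_pos: [606.0, 96.3, 120.6]
wrist_force: [-0.6, -3.4, 0.0]
tcp_pos: [606.0, 96.9, 120.6]
wrist_force: [-0.5, -4.1, 0.1]
tcp_pos: [606.0, 97.4, 120.6]
wrist_force: [0.1, -3.2, -0.3]
```

```bash
python3 -m handwheel '[[0,-0.5,0,0,0,0,10]]' | grep -E "pos|wrist"
python3 -m handwheel '[[0,-0.5,0,0,0,0,10]]' | grep -E "pos|wrist"
python3 -m handwheel '[[0,-0.5,0,0,0,0,10]]' | grep -E "pos|wrist"
```

```text
tcp_pos: [606.0, 97.9, 120.6]
wrist_force: [0.4, -3.8, -0.4]
tcp_pos: [606.0, 98.3, 120.6]
wrist_force: [0.2, -4.2, -0.4]
tcp_pos: [606.0, 98.9, 120.6]
wrist_force: [-0.1, -3.6, -0.6]
```

```bash
python3 -m handwheel '[[0,-0.5,0,0,0,0,10]]' | grep -E "pos|wrist"
```

```text
tcp_pos: [606.0, 99.0, 120.7]
wrist_force: [-0.9, -6.1, -0.4]
```

The force is climbing, so the hard end is near. Smaller steps.

```bash
python3 -m handwheel '[[0,0,0,0,0,0,10]]' | grep -E "pos|wrist"
python3 -m handwheel '[[0,-0.2,0,0,0,0,10]]' | grep -E "pos|wrist"
python3 -m handwheel '[[0,0,0,0,0,0,10]]' | grep -E "pos|wrist"
```

```text
tcp_pos: [606.0, 99.0, 120.7]
wrist_force: [-0.2, -4.6, -0.2]
tcp_pos: [606.0, 99.1, 120.6]
wrist_force: [-1.0, -5.1, -0.6]
tcp_pos: [606.0, 99.1, 120.6]
wrist_force: [0.3, -5.0, 0.4]
```

```bash
python3 -m handwheel '[[0,-0.3,0,0,0,0,10]]' | grep -E "pos|wrist"
python3 -m handwheel '[[0,0,0,0,0,0,10]]' | grep -E "pos|wrist"
python3 -m handwheel '[[0,-0.3,0,0,0,0,10]]' | grep -E "pos|wrist"
python3 -m handwheel '[[0,0,0,0,0,0,10]]' | grep -E "pos|wrist"
```

```text
tcp_pos: [606.0, 99.1, 120.7]
wrist_force: [-0.2, -6.7, -0.3]
tcp_pos: [606.0, 99.1, 120.6]
wrist_force: [-0.6, -5.7, 0.2]
tcp_pos: [606.0, 99.2, 120.7]
wrist_force: [-0.4, -6.9, -0.3]
tcp_pos: [606.0, 99.2, 120.7]
wrist_force: [-0.6, -6.0, -0.1]
```

```bash
python3 -m handwheel '[[0,-0.4,0,0,0,0,10],[0,0,0,0,0,0,10]]' | grep -E "pos|wrist"
python3 -m handwheel '[[0,-0.4,0,0,0,0,10],[0,0,0,0,0,0,10]]' | grep -E "pos|wrist"
python3 -m handwheel '[[0,0,0,0,0,0,10]]' | grep -E "pos|wrist"
```

```text
tcp_pos: [606.0, 99.2, 120.6]
wrist_force: [-0.5, -6.7, -0.3]
tcp_pos: [606.0, 99.3, 120.6]
wrist_force: [-1.0, -8.0, 0.8]
tcp_pos: [606.0, 99.3, 120.6]
wrist_force: [-1.0, -8.2, 0.1]
```

```bash
python3 -m handwheel '[[0,-0.4,0,0,0,0,10],[0,0,0,0,0,0,10]]' | grep -E "pos|wrist"
python3 -m handwheel '[[0,-0.3,0,0,0,0,10],[0,0,0,0,0,0,10]]' | grep -E "pos|wrist"
python3 -m handwheel '[[0,0,0,0,0,0,10]]' | grep -E "pos|wrist"
```

```text
tcp_pos: [606.0, 99.4, 120.6]
wrist_force: [-0.8, -9.4, 0.2]
tcp_pos: [605.9, 99.5, 120.6]
wrist_force: [-1.0, -9.9, 0.9]
tcp_pos: [606.0, 99.5, 120.6]
wrist_force: [-1.6, -9.6, 0.1]
```

About 10 N. Holding for over a second.

```bash
python3 -m handwheel '[[0,-0.1,0,0,0,0,10],[0,0,0,0,0,0,10],[0,0,0,0,0,0,10],[0,0,0,0,0,0,10],[0,0,0,0,0,0,10]]' | grep -E "pos|wrist"
python3 -m handwheel '[[0,0,0,0,0,0,10],[0,0,0,0,0,0,10],[0,0,0,0,0,0,10],[0,0,0,0,0,0,10],[0,0,0,0,0,0,10]]' | grep -E "time|pos|wrist"
python3 -m handwheel '[[0,0,0,0,0,0,10],[0,0,0,0,0,0,10],[0,0,0,0,0,0,10],[0,0,0,0,0,0,10],[0,0,0,0,0,0,10]]' | grep -E "time|pos|wrist"
```

```text
tcp_pos: [606.0, 99.5, 120.7]
wrist_force: [-0.7, -9.6, -0.1]
time: 15.28
tcp_pos: [606.0, 99.5, 120.7]
wrist_force: [-1.3, -10.2, 0.5]
time: 15.7
tcp_pos: [606.0, 99.5, 120.6]
wrist_force: [-0.3, -9.9, 0.7]
```

The hold is done. Backing off and lifting.

```bash
python3 -m handwheel '[[0,0.7,0,0,0,0,10],[0,0.7,0,0,0,0,10],[0,0.7,0,0,0,0,10],[0,1,0,0,0,0,10],[0,2,0,0,0,0,10],[0,4,0,0,0,0,10],[0,6,0,0,0,0,10],[0,8,0,0,0,0,10],[0,7,0,0,0,0,10],[0,0,0,0,0,0,10]]'
python3 -m handwheel '[[0,0,-20,0,0,0,10],[0,0,-30,0,0,0,10],[0,0,-30,0,0,0,10],[0,0,-25,0,0,0,10],[0,0,-6,0,0,0,10],[0,0,0,0,0,0,10],[0,0,0,0,0,0,10]]'
python3 - <<'E'
from rig import env,vision
import pickle,cv2
from h import *
d=vision.get_image("wrist");P=cloud(d);H=cv2.cvtColor(d["pixels"],cv2.COLOR_BGR2HSV)
cv2.imwrite("pics/w6.png",d["pixels"])
m=(cv2.inRange(H,(4,150,60),(14,255,255))>0)&(P[...,2]>100)&(P[...,2]<220)
m[:, :295]=0;m[:,350:]=0
for a in range(130,225,12):
    p=P[m&(P[...,2]>a)&(P[...,2]<=a+12)]
    if len(p)>10: print(a,len(p),p.mean(0).round(1),np.percentile(p,[3,97],axis=0).round(1).tolist())
print(env.read_state()["tcp_pos"])
E
```

```text
time: 16.53
tcp_pos: [605.9, 70.0, 120.7]
tcp_rot: [[1.0, -0.008, 0.0], [-0.008, -1.0, -0.0], [0.0, 0.0, -1.0]]
wrist_force: [0.9, 0.2, -0.5]
width: 23.9
gripper_force: 50.0
time: 17.12
tcp_pos: [605.7, 71.6, 230.4]
tcp_rot: [[1.0, -0.006, -0.001], [-0.006, -1.0, 0.0], [-0.001, -0.0, -1.0]]
wrist_force: [-0.8, -0.4, -2.3]
width: 23.7
gripper_force: 50.0
142 74 [625.8  72.  148.2] [[625.5, 66.6, 142.4], [626.1, 76.8, 153.0]]
154 105 [625.9  71.6 159.9] [[625.6, 66.6, 154.2], [626.1, 76.7, 165.8]]
166 117 [626.   71.6 172.1] [[625.6, 66.5, 166.5], [626.2, 76.7, 177.3]]
178 142 [626.   71.7 184.1] [[625.7, 66.4, 178.5], [626.3, 76.7, 189.4]]
190 173 [626.1  71.7 196.3] [[625.8, 66.5, 190.5], [626.4, 76.8, 201.8]]
202 302 [625.5  71.2 208.9] [[623.9, 66.1, 202.7], [626.3, 76.8, 213.1]]
[605.32096985  71.56612829 229.1850817 ]
```

View pics/w6.png

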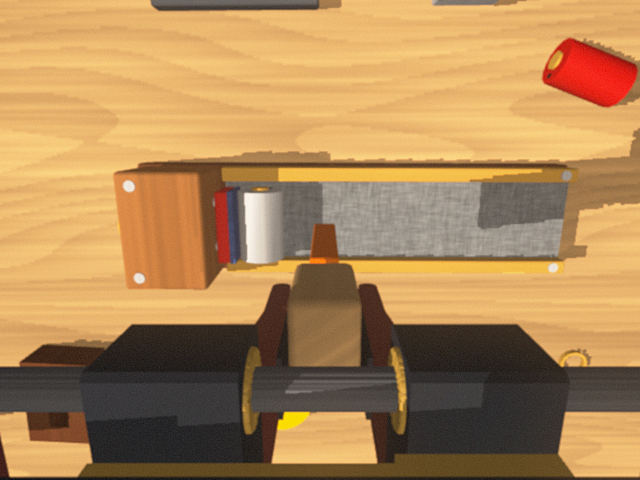

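The blade is still upright and centred in the jaws. The roll (263,225) sits by the buffer (230,225), and I'll verify contact numerically.

```bash
python3 - <<'E'
from rig import env,vision
import cv2
from h import *
d=vision.get_image("wrist");P=cloud(d);H=cv2.cvtColor(d["pixels"],cv2.COLOR_BGR2HSV)
Z=P[...,2]
b=(cv2.inRange(H,(100,80,30),(130,255,255))>0);b[:,260:]=0;b[:,200:]&=True;b[:180]=0;b[270:]=0
p=P[b];print("blue",len(p),np.percentile(p,[3,50,97],axis=0).round(1).tolist())
k=np.zeros_like(b);k[195:255,240:290]=1;k&=(Z>45)&(Z<63)&(H[...,1]<60);p=P[k]
# circle fit with r=18 in y,z
from scipy.optimize import least_squares
for s in (p,):
    f=least_squares(lambda q:np.hypot(s[:,1]-q[0],s[:,2]-q[1])-18,[120,42],loss="soft_l1");print("roll",len(s),f.x,s[:,1].min(),s[:,1].max())
c=d["pixels"][170:280,200:300];cv2.imwrite("pics/c6.png",cv2.resize(c,None,fx=5,fy=5,interpolation=2))
E
```

```text
blue 30 [[579.8, 141.0, 60.5], [598.2, 142.7, 61.6], [629.1, 143.5, 63.2]]
roll 2534 [122.23198473  40.50334158] 104.29136207354895 139.23559403009818
```

View pics/c6.png

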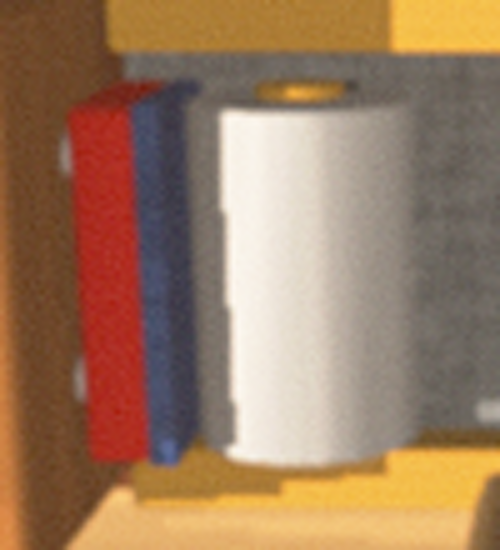

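The crop shows the roll (shadowed flank plus bright part, columns 190–415 ≈ 45 px = 36 mm) lying directly against the blue felt. Carrying the paddle back over the stand.

```bash
python3 -m handwheel '[[-14,-20,0,0,0,0,10],[-19,-28,0,0,0,0,10],[-19,-28,0,0,0,0,10],[-19,-28,0,0,0,0,10],[-19,-28,0,0,0,0,10],[-19,-28,0,0,0,0,10],[-19,-28,0,0,0,0,10],[-19,-28,0,0,0,0,10],[-15,-20,0,0,0,0,10],[-9.5,-13.5,0,0,0,0,10],[0,0,0,0,0,0.068,10],[0,0,0,0,0,0,10]]'
python3 -m handwheel '[[0,0,0,0,0,0,10],[0,0,0,0,0,0,10],[0,0,0,0,0,0,10]]'
python3 - <<'E'
from rig import env,vision
import cv2
from h import *
d=vision.get_image("wrist");P=cloud(d);H=cv2.cvtColor(d["pixels"],cv2.COLOR_BGR2HSV);Z=P[...,2]
k=(Z>28)&(Z<40)&(abs(P[...,0]-434)<60)&(abs(P[...,1]-321)<50);p=P[k]
r=cv2.minAreaRect(p[:,:2].astype(np.float32));print("stand",np.round(r[0],1),np.round(r[1],1),r[2])
b=(cv2.inRange(H,(4,150,60),(14,255,255))>0)&(Z>125)&(Z<200)&(abs(P[...,0]-440)<60)&(abs(P[...,1]-321)<50)
p=P[b];print("blade",p.mean(0),np.percentile(p,[3,97],axis=0).round(1).tolist());print(env.read_state()["tcp_pos"])
E
```

```text
time: 18.22
tcp_pos: [434.6, 322.8, 229.3]
tcp_rot: [[0.997, -0.074, -0.003], [-0.074, -0.997, -0.002], [-0.003, 0.002, -1.0]]
wrist_force: [0.4, 0.1, -0.9]
width: 23.8
gripper_force: 50.0
time: 18.47
tcp_pos: [436.1, 321.6, 230.9]
tcp_rot: [[0.997, -0.074, -0.001], [-0.074, -0.997, -0.001], [-0.001, 0.001, -1.0]]
wrist_force: [0.2, -0.2, -1.0]
width: 23.8
gripper_force: 50.0
stand [433.9 321.6] [60.1 84.4] 86.19695281982422
blade [456.28335661 319.81770924 173.84796916] [[455.6, 314.2, 141.5], [456.8, 325.3, 198.5]]
[436.14726574 321.59283121 231.14652541]
```

The blade centre (434.3,321.4) matches the stand (433.9,321.6). Lowering it in.

```bash
python3 -m handwheel '[[0,0,20,0,0,0,10],[0,0,35,0,0,0,10],[0,0,30,0,0,0,10],[0,0,10,0,0,0,10],[0,0,0,0,0,0,10],[0,0,0,0,0,0,10]]'
python3 -m handwheel '[[0,0,4,0,0,0,10],[0,0,5,0,0,0,10],[0,0,5,0,0,0,10],[0,0,0,0,0,0,10]]'
```

```text
time: 19.02
tcp_pos: [436.1, 322.0, 137.3]
tcp_rot: [[0.997, -0.074, -0.0], [-0.074, -0.997, -0.0], [-0.0, 0.0, -1.0]]
wrist_force: [-0.1, 0.7, -1.7]
width: 23.6
gripper_force: 50.0
time: 19.35
tcp_pos: [435.8, 322.1, 122.2]
tcp_rot: [[0.997, -0.074, -0.0], [-0.074, -0.997, -0.0], [-0.0, 0.0, -1.0]]
wrist_force: [0.4, 0.2, -2.5]
width: 24.2
gripper_force: 50.0
```

Foot is in the mouth of the slot with no contact force, so I'm continuing down.

```bash
python3 -m handwheel '[[0,0,5,0,0,0,10],[0,0,6,0,0,0,10],[0,0,6,0,0,0,10],[0,0,4,0,0,0,10],[0,0,3,0,0,0,10],[0,0,0,0,0,0,10]]'
python3 -m handwheel '[[0,0,1,0,0,0,10],[0,0,1,0,0,0,10],[0,0,0,0,0,0,10]]'
```

```text
time: 19.85
tcp_pos: [435.4, 321.9, 97.4]
tcp_rot: [[0.997, -0.074, -0.002], [-0.074, -0.997, -0.001], [-0.001, 0.001, -1.0]]
wrist_force: [0.0, -0.8, -1.7]
width: 23.5
gripper_force: 50.0
time: 20.1
tcp_pos: [435.9, 322.2, 96.7]
tcp_rot: [[0.997, -0.074, 0.0], [-0.074, -0.997, 0.0], [0.0, -0.0, -1.0]]
wrist_force: [-0.6, 0.4, -1.4]
width: 23.7
gripper_force: 50.0
```

```bash
python3 -m handwheel '[[0,0,0.7,0,0,0,10],[0,0,0,0,0,0,10]]'|grep -E "pos|wrist"
python3 -m handwheel '[[0,0,0.7,0,0,0,10],[0,0,0,0,0,0,10]]'|grep -E "pos|wrist"
python3 -m handwheel '[[0,0,0.7,0,0,0,10],[0,0,0,0,0,0,10]]'|grep -E "pos|wrist"
```

```text
tcp_pos: [435.9, 322.2, 96.1]
wrist_force: [-0.4, -0.4, -0.3]
tcp_pos: [435.8, 322.2, 95.2]
wrist_force: [0.5, -0.4, -1.2]
tcp_pos: [435.8, 322.2, 94.4]
wrist_force: [-0.4, -0.0, -0.3]
```

```bash
python3 -m handwheel '[[0,0,0.5,0,0,0,10],[0,0,0,0,0,0,10]]'|grep -E "pos|wrist"
python3 -m handwheel '[[0,0,0.5,0,0,0,10],[0,0,0,0,0,0,10]]'|grep -E "pos|wrist"
```

```text
tcp_pos: [435.9, 322.2, 94.3]
wrist_force: [-1.0, -0.5, 1.1]
tcp_pos: [435.9, 322.2, 94.3]
wrist_force: [-2.2, -1.2, 4.2]
```

It's seated on the slot floor (z force rising at the original height). Releasing and rising straight up.

```bash
python3 -m handwheel '[[0,0,-0.5,0,0,0,10],[0,0,0,0,0,0,30],[0,0,0,0,0,0,48],[0,0,0,0,0,0,48],[0,0,0,0,0,0,48]]'
python3 -m handwheel '[[0,0,-8,0,0,0,48],[0,0,-20,0,0,0,48],[0,0,-30,0,0,0,48],[0,0,-40,0,0,0,48],[0,0,-40,0,0,0,48],[0,0,-40,0,0,0,48],[0,0,-12,0,0,0,48],[-30,0,0,0,0,0,48],[0,0,0,0,0,0,48],[0,0,0,0,0,0,48]]'
python3 - <<'E'
from rig import env,vision
import cv2
from h import *
d=vision.get_image("wrist");P=cloud(d);Z=P[...,2]
for n,lo,hi in(("handle",113,126),("stand",28,40)):
    k=(Z>lo)&(Z<hi)&(abs(P[...,0]-434)<60)&(abs(P[...,1]-321)<40);p=P[k]
    r=cv2.minAreaRect(p[:,:2].astype(np.float32));print(n,len(p),p[:,2].mean(),np.round(r[0],1),np.round(r[1],1),r[2])
t=vision.get_image("scene")
c=np.hstack([cv2.resize(t["pixels"][120:340,190:560],(800,476))]);cv2.imwrite("pics/end.png",c)
E
```

```text
time: 21.35
tcp_pos: [435.8, 322.1, 93.7]
tcp_rot: [[0.997, -0.074, -0.0], [-0.074, -0.997, -0.0], [-0.0, 0.0, -1.0]]
wrist_force: [-0.5, -0.2, 0.1]
width: 46.3
gripper_force: 0.0
time: 22.18
tcp_pos: [405.4, 324.6, 285.2]
tcp_rot: [[0.997, -0.073, 0.002], [-0.073, -0.997, 0.001], [0.001, -0.001, -1.0]]
wrist_force: [1.1, 0.1, 0.2]
width: 48.4
gripper_force: 0.0
handle 1688 117.50933559116564 [434.1 321.9] [24.  39.9] 85.1030044555664
stand 3874 32.82581823590687 [433.7 321.6] [60.1 84.5] 86.32024383544922
```

View pics/end.png

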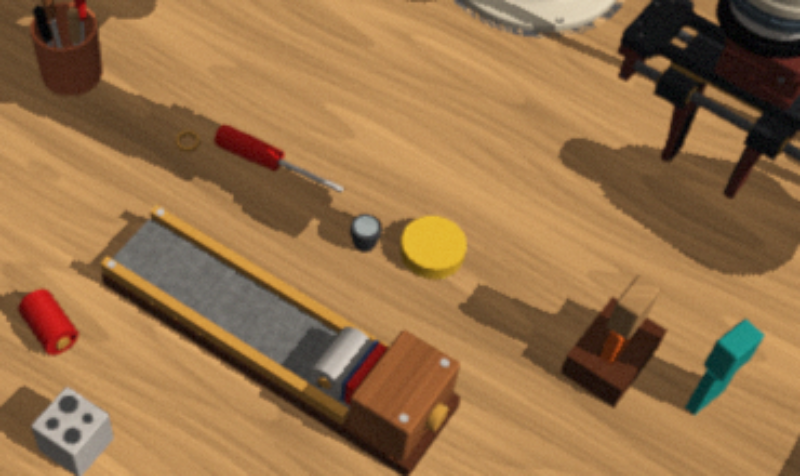

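The paddle stands upright in its slot at (620,320), within about 0.5 mm of its original pose. The roll (340,355) is against the buffer (365,370), and the bystanders haven't moved. Handing in.

```bash
python3 -c "from rig import env;print(env.hand_in())"
```

```text
the job is handed in; nothing more can be done
None
```

The job is handed in: the roll is against the buffer at its hard end after more than a second at about 10 N (highest reading 10.2 N), the paddle is back in its slot, and nothing else on the bench appears to have moved; it took about 22 s of robot time, and the hand-in call gave no verdict.

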